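Clamp up a pressure cell and rack its channel cards

ROBOT

A 7-joint arm with a two-finger parallel gripper is mounted at the origin on the work surface. World frame = base frame: x ahead of the robot, y to its left, z up, the work surface at z = 0. Lengths are in m, angles in rad, forces in N, time in s.
With the tool pointing down it reaches from about 0.425 to 0.95 m from the base axis. Payload 4.7 kg.
Tool frame: the origin (TCP) lies between the finger pads; the fingertips stand 25 mm ahead of it and the grasp point (between the pads) lies 6 mm ahead of it; x points along the fingers, z is the direction in which the jaws open and shut, and the axes are right-handed (so a half turn about x gives the same grasp; the last joint's range is limited). The gripper opens to 85 mm and grips with 20 to 120 N. Pads are 22 mm wide; open, the fingers measure 114 mm over their backs; the gripper's body (76 mm by 85 mm) begins 54 mm behind the grasp point. The pads swing forward as they close: fully open they stand 13 mm farther back than shut.
Start: joints at [-1.154, 0.469, -0.049, 1.532, 0.024, 1.141, -0.082], TCP at [0.291, 0.609, 0.256] pointing down, gripper open.
Joint ranges: [-2.59, 2.59], [-0.33, 1.99], [-1.39, 1.29], [0.1, 2.45], [-1.04, 4.18], [0.21, 1.99], [-2.66, 2.66]. Speed limits (rad/s): [2.57, 2.57, 3.14, 3.14, 3.14, 3.14, 3.14].

INTERFACE

Orientations are given as a 3x3 rotation matrix whose columns are the frame's x, y, z axes.
In Python, from rig import * gives the robot as it stands. Calls block until the motion is done:
- movep(position, orientation): joint-space move of the TCP to a pose.
- move_l(position, attitude=None, feed=0.15, until_force=None): straight line of the TCP; attitude=None keeps the orientation; feed is the mean speed in m/s. With until_force (N) it stops when the force on the tool has changed by that much, and returns True; else False.
- move_joints(angles): joint-space move.
- command_gripper(opening, newtons=None): finger opening in m; newtons is the grip in N (None keeps the last); returns when the fingers have stopped.
- sleep(seconds).
- inverse_kinematics(position, orientation): joint angles nearest the present ones, or None.
- sense(): the state.
- camera(name): name is "scene" or "top" or "wrist"; returns (picture, depth): 480x640x3 uint8, red, green, blue; 480x640 float32, m along the optical axis (not along the pixel's ray), 0 where there is no reading.
- camera_params(name): a dict with "K" (3x3 intrinsics, pixels), "position" and "rotation" of the camera in the world; the wrist camera has in their place "tool_from_camera" (4x4, takes a point from camera to tool coordinates, whose origin is the TCP and whose axes are the tool frame's). Camera axes: x right, y down, z forward; pixel columns grow to the right and rows downward; lengths in m; the calibration is good to about 2 mm. A picture is of the moment at which its call begins: read the wrist's pose just before it. camera_params takes no time and is no camera call.
A pose or a line that the arm cannot do raises Unreachable and nothing moves.
- finish_job(): hands the job in, once; it reports no verdict.
The state is a dict: "time_s": time; "joint_pos": joint angles; "qd": joint speeds; "joint_efforts": joint torques, N m; "position": TCP position; "tcp_rot": TCP orientation; "wrist_force": force on the tool from outside, world axes, zero at the start; "ft_torque": the same for the moment, N m; "finger_gap": finger opening in m.
Only numpy, scipy, OpenCV 4.12 (cv2) and the standard library are available. Lean on these libraries where they do the work, as an engineer would, in place of code of your own. Each camera call takes 0.05 s, during which the arm holds its last target.

TASK

Get the pressure cell ready for the next column test: stack the grey body, then the blue spacer, then the top disc flat and fully home in the pocket of the clamp fixture, and turn the red torque knob clockwise until it clicks past its detent and stays closed over the stack. Stand every channel card from the sloped stand upright in the wooden rack, contacts down and fully home, one card to a slot in any order, and leave the other things on the bench where they are.

Things in the scene. Friction and masses are not known exactly. Their poses are not given: they have to be found in the camera images.
- fixture: fixed clamp fixture, base plate 205 x 100 x 12 mm. Origin on the bench under the pocket's centre; x points to the clamp pillar 105 mm away (15 mm radius). Square pocket 66 x 66 mm inside, sides along x and y: four blue L-shaped corner posts, straight to 64 mm above the bench, flared lead-in to 74 mm. The middle 36 mm of each side is open for fingers; the y sides have most room for the gripper
- pocket (a point): centre of the pocket's floor (top of the base plate, 12 mm above the bench); axes as the fixture's
- cell_body: loose grey plastic pressure-cell body, 60 x 60 x 30 mm block with a black seat circle on top; origin at the centre of its underside, z up, x and y along its sides
- spacer: loose blue square spacer frame, 60 x 60 x 16 mm with a 36 mm square hole; origin at the centre of its underside, z up, x and y along its sides
- top_disc: loose top disc: steel flange 60 x 60 x 8 mm carrying a brass disc of 44 mm diameter, 14 mm high, white porous face on top (22 mm overall); origin at the centre of the flange's underside, z up, x and y along the flange's sides
- clamp (a joint): angle of the swing clamp with red torque knob: 0 open (as found), grows clockwise from above, 1.4 rad closed (the yellow arm then points from the pillar to the pocket's centre, 3 mm above the finished stack of 80 mm over the bench). A spring detent resists up to 0.7 rad (at most 0.15 N m), past it snaps on to 1.4; short of it, it springs back to 0
- knob_grip (a point): point on the knob's axis, 113 mm above the bench, where to grip the red bar: 52 mm long, 14 mm wide, 92 to 122 mm above the bench, on a hub of 13 mm radius. The yellow arm (114 mm from the axis to its end, 83 to 89 mm above the bench) lies along the bar's line. At joint value q the arm points at angle pi + 1.4 - q, anticlockwise from the fixture's x axis seen from above
- card_stand: fixed white sloped stand, 284 mm wide along its y. Up to four cards lean on it side by side, 70 mm apart, 35 degrees off upright, tops towards the stand's -x; the lower 50 mm of each card's back is covered by the sloped board, the upper 40 mm is free on both faces. Origin on the bench under its middle
- rack: fixed wooden rack, 240 x 88 x 44 mm, with four slots side by side along its x, 50 mm apart. Each slot is 18 mm wide along x, 67 mm long along y (closed by side boards 35 mm high), 34 mm deep, its floor 10 mm above the bench. Origin on the bench under its middle, z up
- slot1 (a point): centre of the floor of rack slot 1 (x -75 mm from the rack's middle); axes as the rack's
- slot2 (a point): centre of the floor of rack slot 2 (x -25 mm from the rack's middle); axes as the rack's
- slot3 (a point): centre of the floor of rack slot 3 (x 25 mm from the rack's middle); axes as the rack's
- slot4 (a point): centre of the floor of rack slot 4 (x 75 mm from the rack's middle); axes as the rack's
- card1: loose channel card in a black case with green faces, red band round its top, brass contacts at its bottom; 14 mm thick (its x), 60 mm wide (its y), 90 mm tall (its z). Origin at the centre of its bottom edge, z towards its top. May be absent
- card2: loose channel card in a black case with green faces, yellow band round its top, brass contacts at its bottom; 14 mm thick (its x), 60 mm wide (its y), 90 mm tall (its z). Origin at the centre of its bottom edge, z towards its top. May be absent
- card3: loose channel card in a black case with green faces, green band round its top, brass contacts at its bottom; 14 mm thick (its x), 60 mm wide (its y), 90 mm tall (its z). Origin at the centre of its bottom edge, z towards its top. May be absent
- card4: loose channel card in a black case with green faces, orange band round its top, brass contacts at its bottom; 14 mm thick (its x), 60 mm wide (its y), 90 mm tall (its z). Origin at the centre of its bottom edge, z towards its top. May be absent
- mouse: white computer mouse, 60 mm wide, 35 mm high; bystander, origin at the centre of its underside
- jar: clear sample jar with black lid, 56 mm across, 80 mm high; bystander, origin at the centre of its underside
- beaker: glass beaker, 68 mm across, 80 mm high; bystander, origin at the centre of its underside
- screwdriver: screwdriver lying on the bench; bystander, origin at the centre of its underside
- tape: black roll of tape, 80 mm across, 19 mm high; bystander, origin at the centre of its underside
- fitting: brass fitting, 28 mm across, 36 mm high; bystander, origin at the centre of its underside
Not all that is in view belongs to the job. Of the things that look like the spacer, the smaller one is meant.

How it is judged:
On the way, in this order (a step that is already met when the one before it is completed fails the run):
1. the grey body lies flat on the pocket's floor (horizontal distance between cell_body and pocket below 0.006 m and z of cell_body in the frame of pocket between -0.004 and 0.004 m and angle between cell_body's own z axis and vertical below 0.07 rad), for 0.2 s.
2. the blue spacer lies flat on the body in the pocket (all of step 1 and horizontal distance between spacer and pocket below 0.006 m and z of spacer in the frame of pocket between 0.026 and 0.034 m and angle between spacer's own z axis and vertical below 0.07 rad), for 0.2 s.
3. the top disc lies flat on the spacer in the pocket (all of step 2 and horizontal distance between top_disc and pocket below 0.006 m and z of top_disc in the frame of pocket between 0.042 and 0.05 m and angle between top_disc's own z axis and vertical below 0.07 rad), for 0.2 s.
4. the knob has clicked past its detent and the clamp is closed (value of joint clamp above 1.2 rad), for 0.2 s.
At the end, for the whole second after the job is handed in: Body, spacer, top disc stacked in the pocket: each within 6 mm of its centre, 4 mm of seated height (0, 30, 46 mm over the floor), 0.07 rad of level; clamp past 1.2 rad; every card upright (0.2 rad) in a slot, contacts down, bottom edge's middle within 14 mm of the slot floor's centre; all at rest (all of step 3 and value of joint clamp above 1.2 rad and (distance between card1 and slot1 below 0.014 m or distance between card1 and slot2 below 0.014 m or distance between card1 and slot3 below 0.014 m or distance between card1 and slot4 below 0.014 m) and angle between each of card1, card2, card3, card4's own z axis and vertical below 0.2 rad and linear speed of each of card1, card2, card3, card4, top_disc below 0.02 m/s and (distance between card2 and slot1 below 0.014 m or distance between card2 and slot2 below 0.014 m or distance between card2 and slot3 below 0.014 m or distance between card2 and slot4 below 0.014 m) and (distance between card3 and slot1 below 0.014 m or distance between card3 and slot2 below 0.014 m or distance between card3 and slot3 below 0.014 m or distance between card3 and slot4 below 0.014 m) and (distance between card4 and slot1 below 0.014 m or distance between card4 and slot2 below 0.014 m or distance between card4 and slot3 below 0.014 m or distance between card4 and slot4 below 0.014 m)); the robot touches nothing.
It fails at once if a bystander is moved more than 40 mm or tipped over (distance of any of mouse, jar, beaker, screwdriver, tape, fitting from where it was at the start of the episode above 0.04 m or angle between any of jar, beaker, fitting's own z axis and vertical above 0.6 rad).
Of card1, card2, card3, card4 only 2 to 4 are there at a start; the rules pass over those that are not, and their reading is None.
At some moment in a run one of cell_body, spacer, top_disc may be knocked a few centimetres aside while the robot is not near it.
It also fails if it takes over 210 s, if anything falls off the work surface, if the arm or the gripper's body presses on something with over 40 N, if the wrist force passes 120 N, or if a joint passes its speed limit or range.

## Working session

There is one attempt and no reset: what is moved stays moved. The work goes in short steps, each a Python script; the robot and the scene stay as the last script left them, time stands still between calls to the robot, and variables do not carry over. Pictures are saved under pics/ and viewed, and the job is handed in when it is done.

```bash
ls; mkdir -p pics; python3 - <<'E'
from rig import *
import cv2
s=sense(); print(s['time_s'],s['position'],s['finger_gap'])
for n in ['scene','top','wrist']:
    im,d=camera(n); cv2.imwrite(f'pics/{n}0.png',im[:,:,::-1]); p=camera_params(n); print(n,p)
    import numpy as np; np.savez(f'{n}0.npz',im=im,d=d)
E
```

```text
pics
0.0 [0.29080581 0.60854498 0.25525913] 0.08529176703514887
scene {'K': array([[561.07252003,   0.        , 308.48719541],
       [  0.        , 561.07252003, 235.32905294],
       [  0.        ,   0.        ,   1.        ]]), 'position': array([ 1.25990422, -0.59538567,  0.75804966]), 'rotation': array([[ 0.68496763,  0.4111051 , -0.60150806],
       [ 0.72840641, -0.40409237,  0.55329328],
       [-0.01560313, -0.81713031, -0.57624178]])}
top {'K': array([[584.34771493,   0.        , 314.60509408],
       [  0.        , 584.34771493, 235.40155666],
       [  0.        ,   0.        ,   1.        ]]), 'position': array([0.33707009, 0.01604656, 1.41903982]), 'rotation': array([[ 0.02249648, -0.98682361,  0.16022818],
       [-0.99973855, -0.02154962,  0.0076449 ],
       [-0.00409131, -0.16035827, -0.9870504 ]])}
wrist {'K': array([[382.16763306,   0.        , 317.90325012],
       [  0.        , 382.16763306, 241.02446623],
       [  0.        ,   0.        ,   1.        ]]), 'tool_from_camera': array([[-2.74472894e-04, -2.71794778e-01,  9.62355196e-01,
        -1.16903019e-01],
       [-3.12433728e-04, -9.62355162e-01, -2.71794858e-01,
         6.83970306e-02],
       [ 9.99999914e-01, -3.75272543e-04,  1.79222550e-04,
         1.87776618e-05],
       [ 0.00000000e+00,  0.00000000e+00,  0.00000000e+00,
         1.00000000e+00]])}
```

View pics/top0.png

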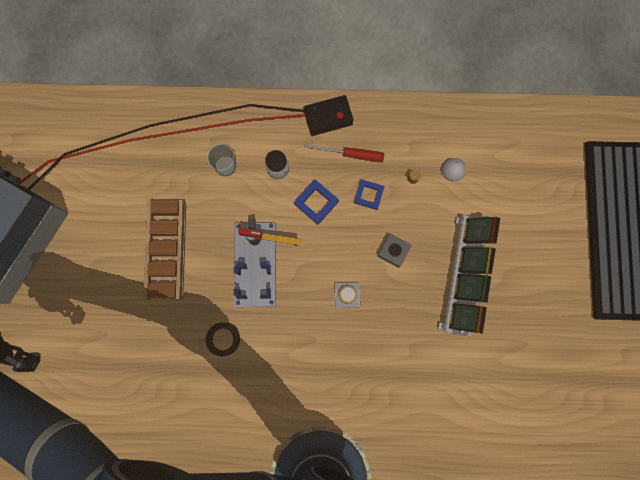

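View pics/scene0.png

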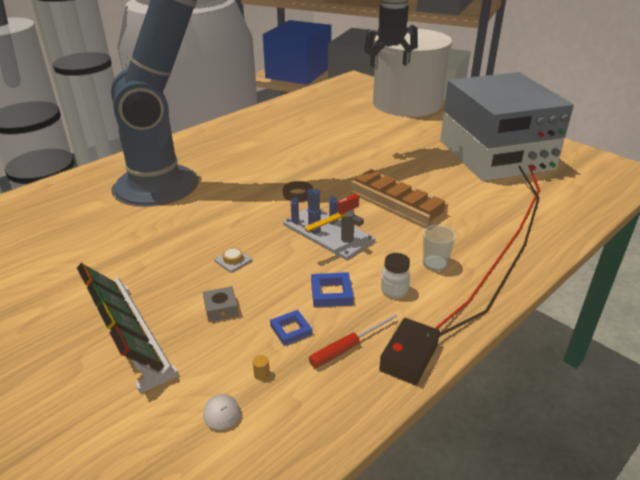

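View pics/wrist0.png

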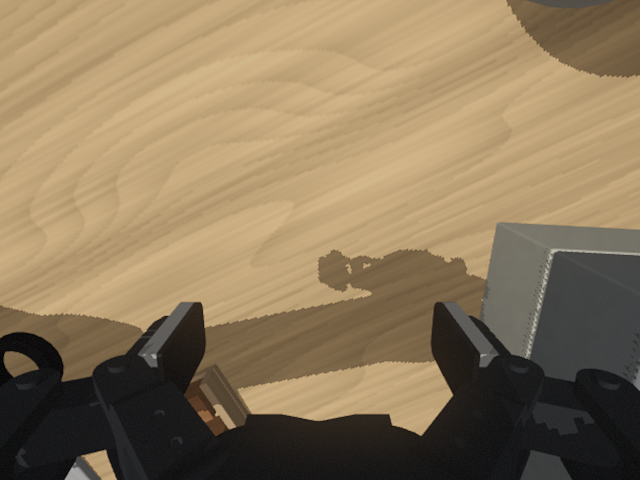

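The top view shows the rack at (167,248), the fixture at (255,263), the body at (394,249), the disc at (347,294), and four cards on the stand around x 455-500, y 215-333. There are two blue frames, a big one at (316,201) and a small one at (369,194). I'll enlarge the crops.

```bash
cat > h.py <<'E'
import numpy as np, cv2
def deproj(K,R,t,u,v,d=None,z=None):
    r=np.array([(u-K[0,2])/K[0,0],(v-K[1,2])/K[1,1],1.])
    if d is not None: return R@(r*d)+t
    w=R@r; return t+w*(z-t[2])/w[2]
E
python3 - <<'E'
import numpy as np,cv2
im=np.load('top0.npz')['im'][:,:,::-1]
def crop(n,u0,v0,w,h,s):
    c=cv2.resize(im[v0:v0+h,u0:u0+w],None,fx=s,fy=s,interpolation=cv2.INTER_CUBIC)
    for i in range(0,w,10): cv2.putText(c,str(u0+i),(i*s,8),0,.3,(255,255,255),1); cv2.line(c,(i*s,0),(i*s,4),(0,0,255),1)
    for i in range(0,h,10): cv2.putText(c,str(v0+i),(0,i*s+4),0,.3,(255,255,255),1)
    cv2.imwrite(f'pics/{n}.png',c)
crop('c_fix',225,205,85,110,5)
crop('c_parts',285,170,140,145,4)
crop('c_cards',430,205,75,135,4)
crop('c_rack',140,190,60,115,5)
E
python3 - <<'E'
from rig import camera_params
from h import *
D=np.load('top0.npz');d=D['d'];im=D['im']
p=camera_params('top');K,R,t=p['K'],p['rotation'],p['position']
print('bench',[deproj(K,R,t,u,v,d=d[v,u]).round(4) for u,v in [(200,400),(400,350),(550,200),(420,120)]])
vv,uu=np.mgrid[0:480,0:640]
P=np.stack([(uu-K[0,2])/K[0,0]*d,(vv-K[1,2])/K[1,1]*d,d],-1)@R.T+t
np.savez('topP.npz',P=P)
for n,box,zr in [('body',(375,415,230,270),(.024,.036)),('big',(290,342,175,230),(.008,.04)),('small',(350,388,175,212),(.008,.04)),('flange',(330,364,278,310),(.005,.013)),('disc',(330,364,278,310),(.017,.028)),('rack',(140,195,190,305),(.038,.05)),('plate',(225,285,210,315),(.008,.016)),('knob',(230,270,220,245),(.105,.13)),('arm',(240,305,220,250),(.078,.095))]:
    u0,u1,v0,v1=box; q=P[v0:v1,u0:u1].reshape(-1,3); m=(q[:,2]>zr[0])&(q[:,2]<zr[1]); q=q[m]
    if len(q)<4: print(n,len(q));continue
    r=cv2.minAreaRect(q[:,:2].astype(np.float32)*1000)
    print(n,len(q),'zmed',np.median(q[:,2]).round(4),'rect',np.round(r[0],1),np.round(r[1],1),round(r[2],1),'mean',q.mean(0).round(4))
E
```

```text
bench [array([0.1692, 0.2877, 0.0014]), array([ 0.2953, -0.1825,  0.001 ]), array([ 0.6695, -0.5554, -0.0016]), array([ 8.703e-01, -2.340e-01, -3.000e-04])]
body 595 zmed 0.0303 rect [ 531.7 -165.3] [60.2 60.4] 63.0 mean [ 0.5313 -0.1651  0.0301]
big 741 zmed 0.021 rect [642.5  19.5] [ 99.6 116. ] 53.6 mean [0.6486 0.0253 0.0205]
small 401 zmed 0.0163 rect [676.4 -95.2] [95.7 66.1] 74.6 mean [ 0.6714 -0.1043  0.0161]
flange 305 zmed 0.0082 rect [427.8 -53.2] [72.4 79.6] 0.9 mean [ 0.4229 -0.0534  0.0085]
disc 235 zmed 0.0223 rect [423.6 -54.1] [42.  40.8] 45.9 mean [ 0.423  -0.0546  0.0223]
rack 1939 zmed 0.0438 rect [521.7 387.9] [235.9  84.4] 1.6 mean [0.522  0.3881 0.0438]
plate 2254 zmed 0.012 rect [502.6 173.1] [240.4 135.5] 2.7 mean [0.485  0.1697 0.0121]
knob 165 zmed 0.1214 rect [552.4 173.6] [51.7 14.7] 83.3 mean [0.5515 0.1728 0.1205]
arm 344 zmed 0.0886 rect [545.1 128. ] [132.8  47.8] 68.3 mean [0.5492 0.1242 0.0878]
```

View pics/c_fix.png

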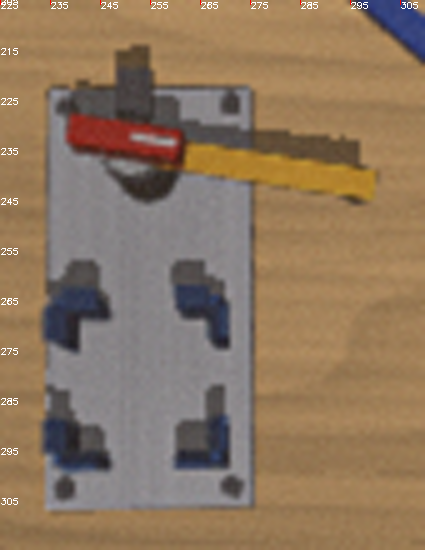

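View pics/c_parts.png

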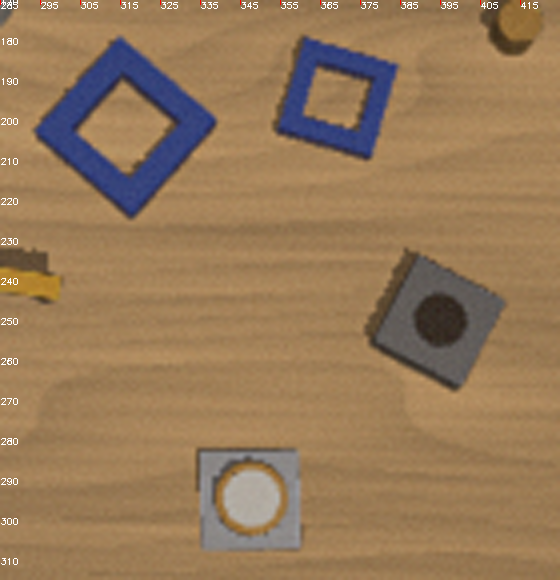

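View pics/c_cards.png

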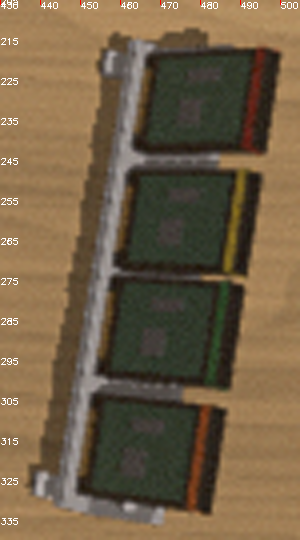

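View pics/c_rack.png

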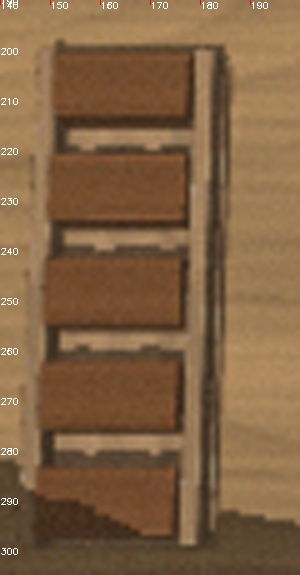

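The small frame at (369,194) should be the spacer, since it must measure 60 mm. The big one looks about 83 mm. I'll refine the poses using colour-masked fits from both fixed cameras.

```bash
cat >> h.py <<'E'
def cloud(name,im,d,p):
    K,R,t=p['K'],p['rotation'],p['position']
    vv,uu=np.mgrid[0:480,0:640]
    return np.stack([(uu-K[0,2])/K[0,0]*d,(vv-K[1,2])/K[1,1]*d,d],-1)@R.T+t
def rect(q):
    r=cv2.minAreaRect((q[:,:2]*1000).astype(np.float32)); return np.round(r[0],1),np.round(r[1],1),round(r[2],1)
def near(P,c,rad,zr):
    q=P.reshape(-1,3); m=(np.hypot(q[:,0]-c[0],q[:,1]-c[1])<rad)&(q[:,2]>zr[0])&(q[:,2]<zr[1]); return m
def comp(P,im,c,rad,zr,col=None):
    m=near(P,c,rad,zr).reshape(P.shape[:2])
    if col=='blue':
        i=im.astype(int); m&=(i[...,2]>i[...,0]+30)
    n,l,s,_=cv2.connectedComponentsWithStats(m.astype(np.uint8)*1)
    if n<2: return np.zeros((0,3))
    k=1+np.argmax(s[1:,4]); return P[l==k]
E
python3 - <<'E'
from rig import camera_params
from h import *
for n in ['top','scene']:
    D=np.load(n+'0.npz'); P=cloud(n,D['im'],D['d'],camera_params(n)); im=D['im']
    print(n)
    for nm,c,rad,zr,col in [('body',(.532,-.165),.06,(.026,.034),None),('big',(.645,.02),.08,(.01,.035),'blue'),('small',(.672,-.1),.06,(.011,.021),'blue'),('disc',(.423,-.054),.05,(.018,.026),None),('flange',(.423,-.054),.047,(.0045,.026),None),('rack',(.52,.388),.2,(.039,.05),None),('knob',(.552,.173),.05,(.117,.128),None)]:
        q=comp(P,im,c,rad,zr,col)
        if len(q)>5: print(nm,len(q),*rect(q),q.mean(0).round(4),'z',np.median(q[:,2]).round(4))
    q=P[near(P,(.45,.175),.09,(.066,.078)).reshape(480,640)&(im[...,2].astype(int)>im[...,0]+15)]
    print('posts',len(q),*rect(q))
    q=P[near(P,(.45,.175),.09,(.045,.078)).reshape(480,640)&(im[...,2].astype(int)>im[...,0]+15)]
    print('posts',len(q),*rect(q))
E
```

```text
top
body 520 [ 531.7 -165.3] [60.2 60.4] 63.0 [ 0.5314 -0.1654  0.0302] z 0.0303
big 654 [649.3  25.5] [80.4 79.4] 49.9 [0.6489 0.0255 0.0213] z 0.0213
small 323 [ 671.6 -104.5] [59.3 59.4] 74.5 [ 0.6718 -0.1042  0.0165] z 0.0165
disc 213 [423.6 -54.1] [42.  40.8] 45.9 [ 0.4231 -0.0546  0.0222] z 0.0223
flange 557 [425. -53.] [67.  60.3] 0.5 [ 0.4229 -0.0538  0.0142] z 0.0116
rack 367 [423.5 387.5] [30.9 69. ] 1.4 [0.4238 0.3859 0.044 ] z 0.0439
knob 135 [552.3 173.8] [51.4 14.7] 83.9 [0.5522 0.1732 0.1221] z 0.1218
posts 148 [448.1 169.4] [83.9 81.4] 2.5
posts 185 [448.1 169.4] [83.9 81.4] 2.5
scene
body 658 [ 533.1 -166.2] [60.2 63.5] 63.4 [ 0.5355 -0.1675  0.0302] z 0.0302
big 849 [652.   23.9] [78.8 82.8] 48.7 [0.6548 0.0213 0.0198] z 0.0207
small 517 [ 673.  -105.9] [60.1 61.5] 74.7 [ 0.6742 -0.1071  0.016 ] z 0.0161
disc 209 [425.7 -54.9] [42.9 43.8] 19.2 [ 0.4271 -0.0565  0.0225] z 0.0227
flange 518 [424.9 -55.2] [64.4 63. ] 1.2 [ 0.4325 -0.0603  0.0145] z 0.0118
rack 233 [623.6 391.6] [35.5 71.7] 2.0 [0.6254 0.3889 0.0435] z 0.0437
knob 116 [554.7 171.6] [51.9 19.4] 85.8 [0.5556 0.1706 0.1212] z 0.1215
posts 129 [449.4 168.7] [84.  86.3] 3.4
posts 170 [449.4 168.7] [84.  86.3] 3.4
```

Both cameras agree to within 2 mm:

| Item | Measurement |
|---|---|
| Spacer | the small frame, 59 mm and 16.5 mm high |
| Other blue frame | 80 mm, 21 mm high (not the spacer) |
| Fixture | (0.4485, 0.169), yaw 2.5° |
| Knob | 104 mm from the pocket (spec 105) |

Next I'll check reachability.

```bash
cat >> h.py <<'E'
def down(adeg):
    a=np.radians(adeg); x=np.array([0,0,-1.]); z=np.array([np.cos(a),np.sin(a),0]); return np.stack([x,np.cross(z,x),z],1)
FIX=np.array([.4485,.169]); FY=2.5
E
python3 - <<'E'
from rig import *
from h import *
s=sense(); print(s['tcp_rot'].round(2))
def t(n,p,R): print(n,(lambda q: None if q is None else np.round(q,2))(inverse_kinematics(p,R)))
for f in (0,180):
  t('body',[.532,-.165,.03],down(63+f)); t('bodyhover',[.532,-.165,.25],down(63+f))
  t('sp',[.672,-.105,.03],down(74.5+f))
  t('disc',[.4235,-.054,.025],down(90.5+f));t('disc0',[.4235,-.054,.025],down(.5+f))
  t('pocket',[*FIX,.035],down(92.5+f)); t('pockethi',[*FIX,.2],down(92.5+f))
  for k in (262.7-90-180,262.7-90): 
    for q in (0,80): t(f'knob{k,q}',[.5525,.1735,.12],down(k-q+f)) if f==0 else 0
  t('rack',[.52,.388,.09],down(1.5+f)); t('rack',[.45,.386,.2],down(1.5+f))
E
```

```text
[[-0.   -0.9   0.43]
 [-0.    0.43  0.9 ]
 [-1.   -0.   -0.  ]]
body [-0.04  0.6   0.36  2.01 -0.36  0.59  1.65]
bodyhover [-0.3   0.32  0.67  1.85 -0.23  1.04  1.56]
sp [-0.02  0.72  0.16  1.69 -0.16  0.74  1.52]
disc [-0.12  0.46  0.18  2.3  -0.2   0.4   1.81]
disc0 [-0.28  0.48  0.38  2.3  -0.43  0.42  0.47]
pocket [-0.44  0.48 -0.01  2.17  0.01  0.49  1.15]
pockethi [-0.51  0.21  0.07  2.05 -0.02  0.88  1.19]
knob(-7.300000000000011, 0) [-0.65  0.48  0.36  1.91 -0.23  0.79 -0.29]
knob(-7.300000000000011, 80) [-0.79  0.52  0.55  1.92 -0.37  0.81 -1.56]
knob(172.7, 0) [-0.16  0.48 -0.28  1.88  0.18  0.8   2.47]
knob(172.7, 80) [-0.39  0.47  0.02  1.9  -0.01  0.78  1.25]
rack [-0.85  0.6   0.2   1.75 -0.16  0.8  -0.54]
rack [-0.96  0.39  0.23  1.81 -0.11  0.95 -0.65]
body [-0.42  0.78  0.91  2.03 -0.9   0.79 -1.  ]
bodyhover [-0.6   0.46  1.12  1.87 -0.47  1.11 -1.34]
sp [-0.34  0.82  0.67  1.71 -0.65  0.84 -1.22]
disc [-0.42  0.52  0.56  2.31 -0.63  0.46 -0.91]
disc0 [-0.67  0.65  0.91  2.32 -0.96  0.61 -2.14]
pocket [-0.8   0.52  0.44  2.19 -0.45  0.52 -1.54]
pockethi [-0.95  0.23  0.59  2.07 -0.17  0.88 -1.79]
rack [-0.42  0.64 -0.41  1.72  0.32  0.85  2.2 ]
rack [-0.47  0.42 -0.41  1.78  0.2   0.98  2.21]
```

```bash
cat >> h.py <<'E'
from rig import *
def snap(n,name):
    s=sense(); im,d=camera(name); p=camera_params(name)
    if name=='wrist':
        T=p['tool_from_camera']; p=dict(K=p['K'],rotation=s['tcp_rot']@T[:3,:3],position=s['tcp_rot']@T[:3,3]+s['position'])
    cv2.imwrite(f'pics/{n}.png',im[:,:,::-1]); P=cloud(name,im,d,p); np.savez(n+'.npz',im=im,P=P,d=d); return im,P
E
python3 - <<'E'
from h import *
movep([.54,-.16,.25],down(63)); print(sense()['time_s'],sense()['position'])
im,P=snap('w1','wrist'); print(sense()['time_s'])
q=comp(P,im,(.532,-.165),.06,(.026,.034)); print(len(q),*rect(q),np.median(q[:,2]))
E
```

```text
2.9917 [ 0.54044484 -0.15897231  0.24989906]
3.0417
4321 [ 533.3 -166.8] [60.4 59.9] 61.9 0.029499049608008476
```

View pics/w1.png

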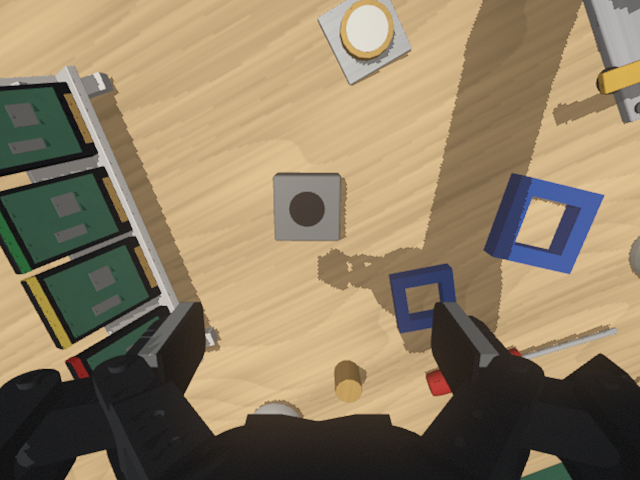

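The wrist view shows the body at pixel (308,207). It measures (0.533, -0.1665), yaw 62°, 60x60 mm, top at 29.5 mm, which agrees with the other cameras. I'll grasp it.

```bash
python3 - <<'E'
from h import *
R=down(62)
movep([.533,-.1665,.10],R)
print(move_l([.533,-.1665,.030],R,feed=.12,until_force=15))
command_gripper(.04,40); s=sense(); print(s['finger_gap'],s['position'],s['time_s'])
move_l([.533,-.1665,.16],feed=.2)
movep([*FIX,.22],down(92.5)); s=sense(); print(s['finger_gap'],s['wrist_force'],s['time_s'])
im,P=snap('w2','wrist')
m=near(P,FIX,.09,(.064,.078)).reshape(480,640)&(im[...,2].astype(int)>im[...,0]+15); print(rect(P[m]))
im,P=snap('t2','top')
E
```

```text
False
0.05903297492901989 [ 0.5337107  -0.16675065  0.0310598 ] 4.7833
0.05918004366285891 [ 0.65426184 -0.33658201 -1.26945879] 6.9
(array([418. , 167.3]), array([24. , 84.4]), 2.6)
```

View pics/w2.png

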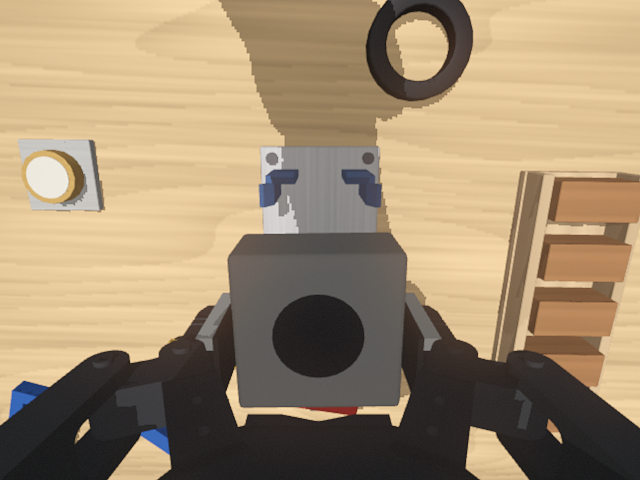

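The body is held square. The fixture's two near posts, at (278,187) and (362,187), give the pocket y at about 0.1687. I'll measure the held body's offset and then insert it.

```bash
python3 - <<'E'
from h import *
D=np.load('w2.npz');P,im=D['P'],D['im']
s=sense(); print(s['position'])
for z0 in (.19,.2,.21,.215): print(z0,near(P,FIX,.08,(z0,z0+.005)).sum())
m=near(P,FIX,.08,(.205,.24)).reshape(480,640); m[410:]=0; m[:,:225]=0; m[:,410:]=0
q=P[m]; print(np.median(q[:,2])); q=q[abs(q[:,2]-np.median(q[:,2]))<.003]; print(len(q),*rect(q))
E
```

```text
[0.44908799 0.16749655 0.21975827]
0.19 455
0.2 614
0.21 1070
0.215 26999
0.2180550572227658
26761 [448.5 167.2] [60.8 63.7] 3.2
```

```bash
python3 - <<'E'
from h import *
move_l([*FIX,.12],down(92.5),feed=.2); s=sense(); e=s['position'][:2]-FIX; print(s['position'],e)
tgt=FIX-e
move_l([*tgt,.11],feed=.1); s=sense(); print(s['position'])
r=move_l([*tgt,.040],feed=.06,until_force=12); s=sense(); print(r,s['position'],s['wrist_force'],s['time_s'])
E
```

```text
[0.44942345 0.16869502 0.12051298] [ 0.00092345 -0.00030498]
[0.44784449 0.16942222 0.11064466]
True [0.44722367 0.1691174  0.04286267] [0.04431907 0.21672416 5.33098852] 8.9417
```

```bash
python3 - <<'E'
from h import *
command_gripper(.085); p=sense()['position']
move_l([p[0],p[1],.17],feed=.25)
movep([.66,-.10,.25],down(74.5))
im,P=snap('t3','top')
for nm,c,rad,zr,col in [('body',FIX,.042,(.036,.048),None),('small',(.672,-.1),.08,(.011,.021),'blue'),('flange',(.423,-.054),.047,(.0045,.026),None),('disc',(.423,-.054),.05,(.018,.026),None)]:
    q=comp(P,im,c,rad,zr,col)
    if len(q)>5: print(nm,len(q),*rect(q),'z',np.median(q[:,2]).round(4),q[:,2].std().round(4))
im,P=snap('w3','wrist')
q=comp(P,im,(.672,-.105),.08,(.011,.021),'blue'); print('wr',len(q),*rect(q),np.median(q[:,2])); print(sense()['time_s'])
E
```

```text
body 601 [443.3 168.6] [64.1 59. ] 2.7 z 0.0421 0.0026
flange 194 [423.4 -73.2] [28.2 62.9] 82.0 z 0.0102 0.0066
disc 56 [418.6 -68.6] [12.  38.9] 68.5 z 0.0219 0.002
wr 2436 [ 672.2 -105.4] [59.2 59. ] 74.7 0.015391396614731878
11.4083
```

View pics/t3.png

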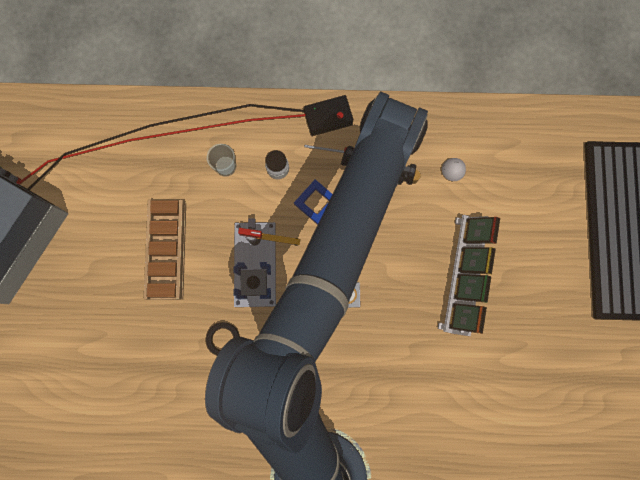

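View pics/w3.png

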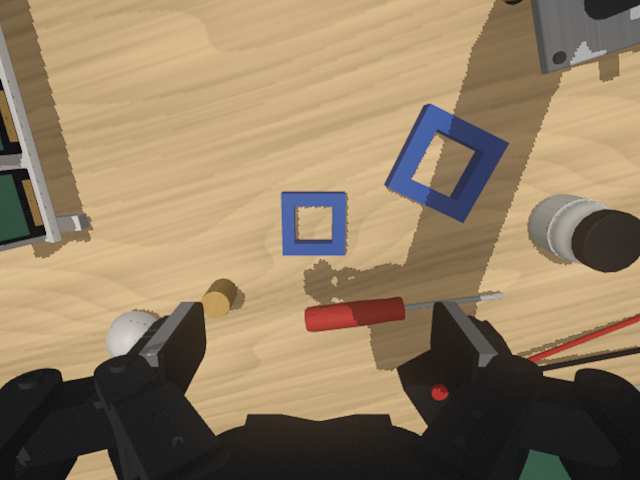

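The body is seated (top face at z 0.0421, spec 0.042). In the wrist view the small frame is at (314,224): 59x59 mm, 15.4 mm high, and the big one at (447,163) is the decoy. I'll check how far the tips reach at a 60 mm gap before going low.

```bash
python3 - <<'E'
import numpy as np
P=np.load('w2.npz')['P']
for b in [(195,232,285,350),(408,445,285,350)]:
    q=P[b[2]:b[3],b[0]:b[1]].reshape(-1,3); q=q[(q[:,2]>.1)]; print('60gap below TCP', .2198-np.percentile(q[:,2],[0,2,10]))
P=np.load('w3.npz')['P']
for b in [(150,206,300,360),(432,495,300,360)]:
    q=P[b[2]:b[3],b[0]:b[1]].reshape(-1,3); q=q[(q[:,2]>.1)]; print('85gap', .25-np.percentile(q[:,2],[0,2,10]))
E
```

```text
60gap below TCP [0.01771684 0.0137085  0.00826055]
60gap below TCP [0.01827826 0.01333779 0.00812793]
85gap [0.0137288  0.01191069 0.00806077]
85gap [0.01343099 0.01084255 0.00701995]
```

```bash
python3 - <<'E'
from h import *
R=down(74.7); c=np.array([.6722,-.1054])
movep([*c,.10],R); e=sense()['position'][:2]-c; print(e)
print(move_l([*(c-e),.022],R,feed=.12,until_force=15)); print(sense()['position'])
command_gripper(.04,40); s=sense(); print(s['finger_gap'],s['position'],s['time_s'])
move_l([*c,.16],feed=.25)
movep([*FIX,.18],down(92.5)); s=sense(); print(s['finger_gap'],s['position'],s['time_s'])
im,P=snap('w4','wrist')
m=near(P,FIX,.09,(.14,.2)).reshape(480,640)&(im[...,2].astype(int)>im[...,0]+25); q=P[m]; q=q[abs(q[:,2]-np.median(q[:,2]))<.004]; print(rect(q),np.median(q[:,2]))
E
```

```text
[9.02763308e-04 5.75501004e-05]
False
[ 0.67196551 -0.10580562  0.02276944]
0.05914981891493782 [ 0.67209128 -0.10570858  0.02324292] 13.2167
0.05918619262410537 [0.44951379 0.16826335 0.18004736] 15.25
(array([450.2, 167.9]), array([60.9, 60.2]), 2.3) 0.1721713052848251
```

View pics/w4.png

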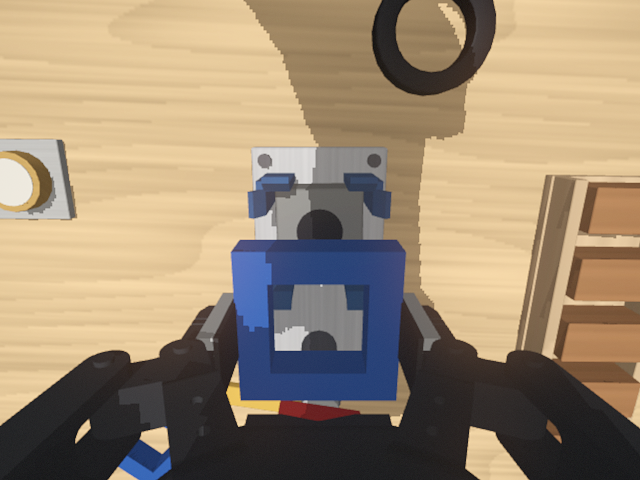

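The spacer is held square, centred within 1 mm, and the body is in the pocket below it. I'll insert the spacer.

```bash
python3 - <<'E'
from h import *
move_l([*FIX,.13],down(92.5),feed=.2); e=sense()['position'][:2]-FIX; print(e)
tgt=FIX-e
r=move_l([*tgt,.060],feed=.06,until_force=12); s=sense(); print(r,s['position'],s['wrist_force'],s['time_s'])
command_gripper(.085); p=sense()['position']
move_l([p[0],p[1],.19],feed=.25)
movep([.45,-.04,.25],down(90.5))
im,P=snap('t5','top')
q=comp(P,im,FIX,.045,(.052,.064),'blue'); print('spacer',len(q),*rect(q),np.median(q[:,2]))
im,P=snap('w5','wrist')
for c,rad,zr in [((.423,-.054),.08,(.018,.026)),((.423,-.054),.08,(.0055,.011))]:
    q=comp(P,im,c,rad,zr); print('disc',len(q),*rect(q),np.median(q[:,2]))
print(sense()['time_s'])
E
```

```text
[ 0.00046247 -0.00088042]
True [0.44772152 0.16965589 0.06485142] [-0.08134258  0.43429465  2.6393104 ] 16.6917
spacer 426 [448.2 170.7] [59.2 60.8] 2.1 0.05777033585547153
disc 1830 [424.9 -56. ] [43.2 42.4] 0.8 0.021789395586601118
disc 2249 [425.  -55.8] [60.2 59.9] 1.8 0.007422754512423968
18.7
```

View pics/t5.png

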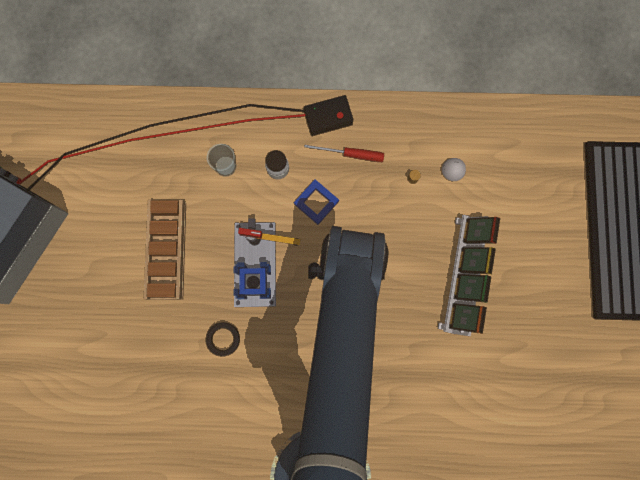

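View pics/w5.png

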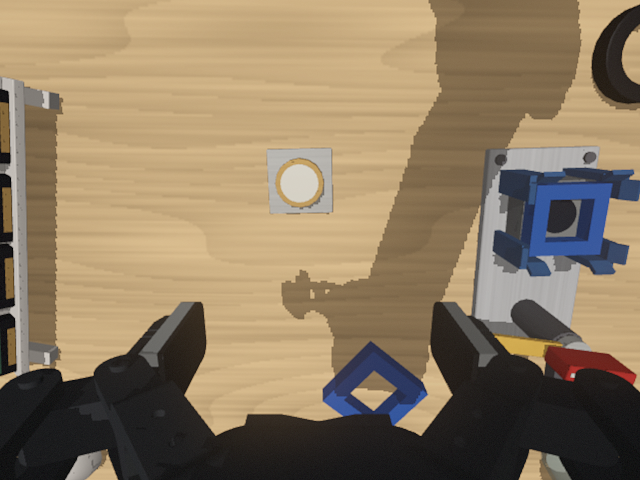

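The spacer is seated (top at 57.8 mm, spec 58). The disc is at (300,181) and measures (0.425, -0.056), yaw about 1°.

```bash
python3 - <<'E'
from h import *
R=down(91.2); c=np.array([.425,-.0558])
movep([*c,.10],R); e=sense()['position'][:2]-c; print(e)
print(move_l([*(c-e),.0190],R,feed=.12,until_force=15)); print(sense()['position'])
command_gripper(.04,40); s=sense(); print(s['finger_gap'],s['position'],s['time_s'])
move_l([*c,.2],feed=.25)
movep([*FIX,.2],down(92.5)); s=sense(); print(s['finger_gap'],s['position'],s['time_s'])
im,P=snap('w6','wrist')
q=comp(P,im,FIX,.07,(.176,.192));  print(len(q),rect(q),np.median(q[:,2]))
E
```

```text
[0.00111653 0.00050556]
False
[ 0.42479026 -0.05630521  0.0197528 ]
0.058979114022993155 [ 0.42466844 -0.05574866  0.02029196] 20.5583
0.058894050768279124 [0.44834612 0.16691908 0.19934395] 22.3333
12308 (array([448.4, 166.5]), array([61. , 72.1]), 2.4) 0.18642903493473983
```

View pics/w6.png

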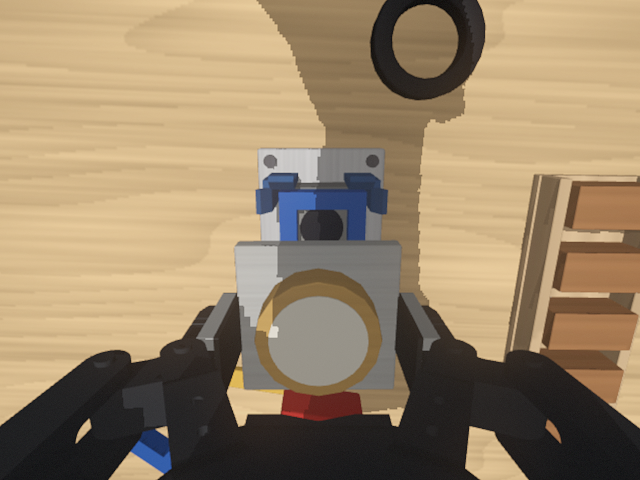

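```bash
python3 - <<'E'
from h import *
move_l([*FIX,.14],down(92.5),feed=.2); e=sense()['position'][:2]-FIX; print(e)
tgt=FIX-e
r=move_l([*tgt,.074],feed=.06,until_force=12); s=sense(); print(r,s['position'],s['wrist_force'],s['time_s'])
command_gripper(.085); p=sense()['position']
move_l([p[0],p[1],.20],feed=.25)
K=np.array([.553,.173])
movep([*K,.2],down(172.7))
im,P=snap('w7','wrist')
im,P=snap('s7','scene')
q=comp(P,im,FIX,.05,(.076,.09)); print('disc',len(q),*rect(q),np.median(q[:,2]))
print(sense()['time_s'],sense()['joint_pos'].round(2))
E
```

```text
[ 0.00045932 -0.00139703]
True [0.44771052 0.17008862 0.0782401 ] [-1.43837271  0.34231063  7.41074809] 23.7833
disc 168 [448.2 170.2] [44.3 44. ] 79.3 0.0797687930255282
25.95 [-0.19  0.38 -0.24  1.82  0.11  0.95  2.54]
```

View pics/w7.png

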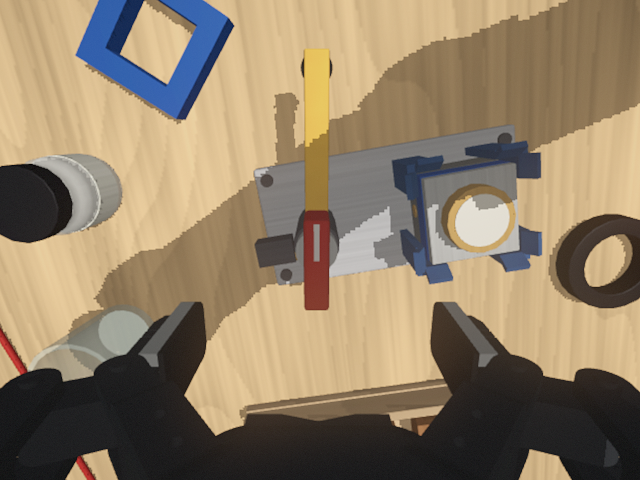

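View pics/s7.png

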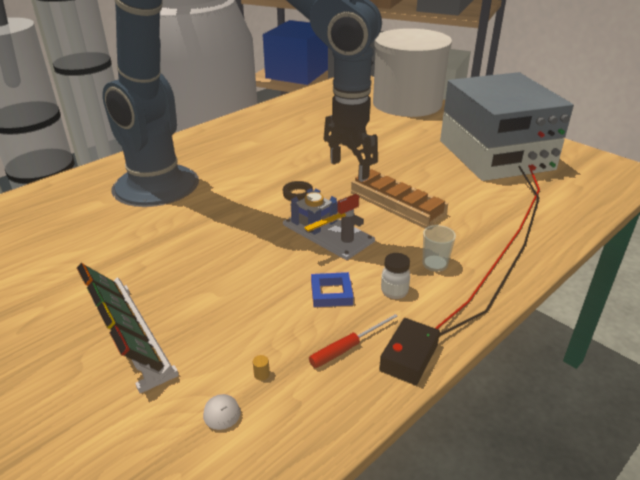

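The stack is seated (disc top at 79.8 mm, spec 80). The red bar is in the jaws' direction at (317,260). Now for the knob.

```bash
python3 - <<'E'
from h import *
D=np.load('w7.npz');P,im=D['P'],D['im'].astype(int)
m=(im[...,0]>im[...,1]+50)&(im[...,0]>im[...,2]+50)&(im[...,1]<70)&near(P,(.553,.173),.04,(.115,.128)).reshape(480,640)
q=P[m]; r=rect(q); print(len(q),r,np.median(q[:,2])); K=np.array(r[0])/1000
command_gripper(.04)
A=172.7
movep([*K,.17],down(A)); e=sense()['position'][:2]-K; print(e)
print(move_l([*(K-e),.119],down(A),feed=.1,until_force=10)); print(sense()['position'])
command_gripper(.0,50); s=sense(); print(s['finger_gap'],s['wrist_force'],s['position'])
c=K-e
for a in np.arange(10,91,10):
    move_l([*c,.119],down(A-a),feed=.05); s=sense()
    print(a,s['wrist_force'].round(1),s['ft_torque'].round(2),s['time_s'].__round__(1),s['finger_gap'].round(4))
    if abs(s['wrist_force']).max()>30: print('stop');break
    if a==80: break
E
```

```text
1971 (array([553.3, 172.3]), array([50.9, 13.2]), 83.0) 0.12125570227066668
[-0.00132483 -0.00066521]
False
[0.5550885  0.17317741 0.11952808]
0.013291208987158142 [-5.23953419 -0.28790928  5.86237734] [0.55297036 0.17349857 0.1199235 ]Traceback (most recent call last):
  File "<stdin>", line 13, in <module>
AttributeError: 'float' object has no attribute 'round'
```

```bash
python3 - <<'E'
from h import *
A=172.7; p=sense()['position']; c=[.5533,.1725]; print(p)
for a in np.arange(10,81,10):
    move_l([*c,.119],down(A-a),feed=.05); s=sense(); f=s['tcp_rot'][:,2]
    print(a,np.degrees(np.arctan2(f[1],f[0])).round(1),s['wrist_force'].round(1),s['ft_torque'].round(2),round(s['time_s'],1),round(s['finger_gap'],4))
    if abs(s['wrist_force']).max()>30: print('stop');break
E
```

```text
[0.55298045 0.17350733 0.11996208]
10 162.8 [-4.6  0.9  6.8] [0.3  0.81 0.09] 28.3 0.0132
20 152.7 [-4.2  1.7  6.8] [0.22 0.9  0.16] 28.6 0.0132
30 142.7 [-4.4  0.5  7. ] [0.28 0.91 0.12] 28.9 0.0129
40 132.7 [-4.4  1.   7.4] [0.28 0.9  0.02] 29.3 0.0134
50 122.7 [-3.4  1.3  6.2] [ 0.27  0.81 -0.08] 29.6 0.0131
60 112.7 [-3.7  1.   6.9] [ 0.28  0.79 -0.12] 29.9 0.0132
70 102.7 [-2.5  1.4  6.7] [ 0.27  0.7  -0.12] 30.2 0.0133
80 92.7 [-3.3 -0.2  6.8] [ 0.22  0.72 -0.08] 30.6 0.0134
```

```bash
python3 - <<'E'
from h import *
command_gripper(.04); p=sense()['position']; move_l([p[0],p[1],.20],feed=.25)
movep([.50,-.22,.33],down(90))
im,P=snap('w8','wrist'); im,P=snap('t8','top'); im,P=snap('s8','scene'); print(sense()['time_s'],sense()['joint_pos'].round(2))
E
```

```text
33.1083 [ 0.04  0.2   0.36  1.76 -0.07  1.2   1.99]
```

View pics/w8.png

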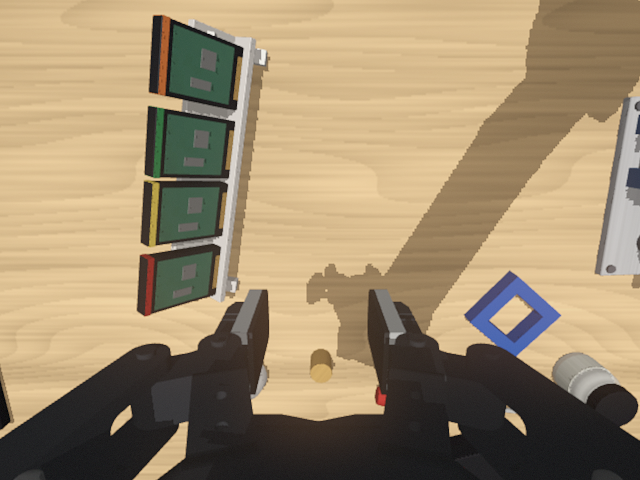

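View pics/s8.png

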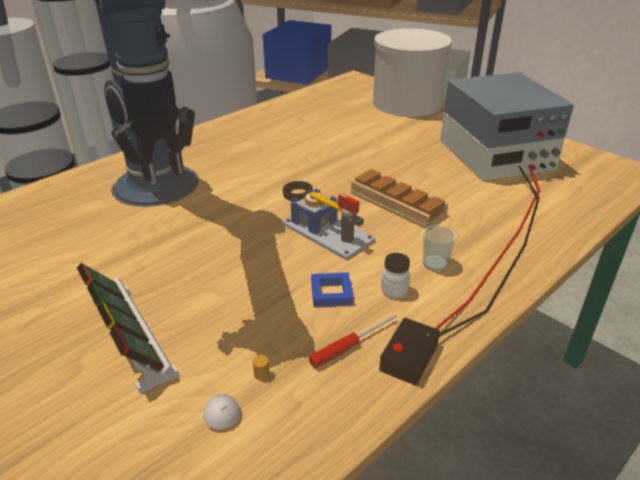

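View pics/t8.png

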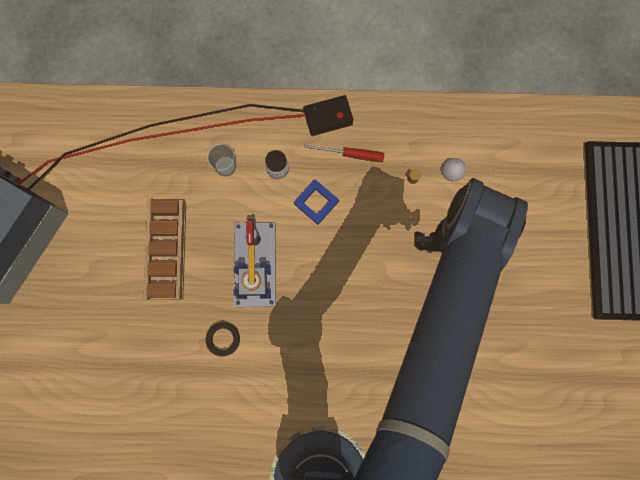

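The clamp is closed: the yellow arm runs (250,240)→(252,283) over the disc in the top view. In the wrist view the cards are orange (200,60), green (190,145), yellow (185,213) and red (178,280). I'll fit their common front plane and separate the individual faces.

```bash
cat > cards.py <<'E'
from h import *
def fit(P,im,box):
    u0,u1,v0,v1=box
    m=np.zeros(im.shape[:2],bool); m[v0:v1,u0:u1]=1
    i=im.astype(int); g=m&(i[...,1]>i[...,0]+15)&(i[...,1]>i[...,2])&(P[...,2]>.01)&(P[...,2]<.1)&(P[...,1]<-.2)
    q=P[g]; 
    for _ in range(6):
        c=np.median(q,0) if _==0 else q.mean(0); n=np.linalg.svd(q-c,full_matrices=False)[2][2]; n*=np.sign(n[2]); q=q[abs((q-c)@n)<(.006 if _<3 else .002)]
    print('normal',n.round(3),'tilt',np.degrees(np.arcsin(n[2])).round(1),'std',((q-c)@n).std().round(5),len(q))
    return c,n,m,i
def faces(P,im,box,thr=100):
    c,n,m,i=fit(P,im,box)
    ey=np.cross([0,0,1],n); ey/=np.linalg.norm(ey); ez=np.cross(n,ey)  # n=card face normal, ez up card
    d=(P-c)@n
    on=m&(abs(d)<.003)&(P[...,2]>.005)&(P[...,2]<.12)&(P[...,1]<-.2)
    vivid=(i.max(-1)-i.min(-1)>60)
    k=on&((i.sum(-1)<3*thr)|vivid|(i[...,1]>i[...,0]+10))
    nn,l,s,_=cv2.connectedComponentsWithStats(cv2.morphologyEx(k.astype(np.uint8),cv2.MORPH_OPEN,np.ones((3,3))))
    out=[]
    for a in range(1,nn):
        if s[a,4]<250: continue
        q=P[l==a]; uv=np.stack([(q-c)@ey,(q-c)@ez],1); lo,hi=np.percentile(uv,[.5,99.5],axis=0)
        r=cv2.minAreaRect((uv*1000).astype(np.float32))
        mid=c+ey*(lo[0]+hi[0])/2+ez*hi[1]; bot=c+ey*(lo[0]+hi[0])/2+ez*lo[1]
        print('px',s[a,:2]+s[a,2:4]//2,s[a,4],'size',((hi-lo)*1000).round(1),'rect',np.round(r[1],1),round(r[2],1),'topmid',mid.round(4),'bot',bot.round(4),q[:,2].max().round(4))
        out.append((mid,bot))
    return n,ey,ez,out
E
python3 - <<'E'
from cards import *
D=np.load('w8.npz'); print(faces(D['P'],D['im'],(130,250,5,325))[:3])
D=np.load('top0.npz'); P=np.load('topP.npz')['P']; print(faces(P,D['im'],(430,505,205,340))[:3])
E
```

```text
normal [0.142 0.806 0.574] tilt 35.1 std 0.00063 10442
px [199  62] 5895 size [59.1 88.5] rect [91.4 60.1] 89.8 topmid [ 0.3716 -0.3474  0.1073] bot [ 0.3804 -0.2973  0.0348] 0.1087
px [193 143] 4725 size [58.6 88.5] rect [60.1 90.8] 0.4 topmid [ 0.4405 -0.3594  0.1072] bot [ 0.4493 -0.3094  0.0348] 0.1083
px [187 215] 4109 size [59.1 88.6] rect [60.5 90.9] 0.0 topmid [ 0.5044 -0.3707  0.1073] bot [ 0.5132 -0.3206  0.0348] 0.1083
px [181 282] 3565 size [59.3 88.6] rect [60.5 90.2] 0.1 topmid [ 0.5753 -0.3832  0.1073] bot [ 0.5841 -0.333   0.0347] 0.1077
(array([0.14178817, 0.80619746, 0.57440557]), array([-0.98488416,  0.1732143 ,  0.        ]), array([-0.09949526, -0.56572295,  0.81857085]))Traceback (most recent call last):
  File "<stdin>", line 3, in <module>
  File "cards.py", line 12, in faces
    c,n,m,i=fit(P,im,box)
            ~~~^^^^^^^^^^
  File "cards.py", line 8, in fit
    c=np.median(q,0) if _==0 else q.mean(0); n=np.linalg.svd(q-c,full_matrices=False)[2][2]; n*=np.sign(n[2]); q=q[abs((q-c)@n)<(.006 if _<3 else .002)]
                                               ~~~~~~~~~~~~~~~~~~~~~~~~~~~~~~~~~~~~~~~~~^^^
IndexError: index 2 is out of bounds for axis 0 with size 2
```

All four faces fit at 35.1° and about 60x90 mm. I'll check IK for the grasps and the rack poses, and measure the rack in the initial top picture.

```bash
cat >> cards.py <<'E'
N=np.array([0.1418,0.8062,0.5744]); N/=np.linalg.norm(N)
EY=np.cross([0,0,1],N); EY/=np.linalg.norm(EY); EZ=np.cross(N,EY)
TOPS={'orange':[0.3716,-0.3474,0.1073],'green':[0.4405,-0.3594,0.1072],'yellow':[0.5044,-0.3707,0.1073],'red':[0.5753,-0.3832,0.1073]}
def card_R(sg): x=-EZ; z=sg*N; return np.stack([x,np.cross(z,x),z],1)
def tcp_of(k,down_mm=12): return np.array(TOPS[k])+EZ*.0007-N*.007-EZ*down_mm/1000
E
python3 - <<'E'
from cards import *
for k in TOPS:
  for sg in (1,-1):
    r=[]
    for h in (0,.06,.12):
      q=inverse_kinematics(tcp_of(k)+EZ*h,card_R(sg)); r.append(None if q is None else q.round(2))
    print(k,sg,tcp_of(k).round(3),r[0],r[1] is not None,r[2])
D=np.load('top0.npz');P=np.load('topP.npz')['P']
m=near(P,(.52,.388),.2,(.038,.05)).reshape(480,640); l=cv2.connectedComponentsWithStats(m.astype(np.uint8))
for a in range(1,l[0]):
    if l[2][a,4]>60: q=P[l[1]==a]; print(l[2][a],rect(q))
D=np.load('t8.npz');P=D['P']
m=near(P,(.52,.388),.2,(.028,.05)).reshape(480,640); print(rect(P[m]))
E
```

```text
orange 1 [ 0.372 -0.347  0.094] [ 0.94  0.62 -0.05  1.85 -0.46  1.15  2.59] True [ 0.88  0.56  0.14  1.68 -0.47  1.42  2.61]
orange -1 [ 0.372 -0.347  0.094] [ 0.2   0.95  1.11  1.9  -1.01  1.62  0.03] True [ 0.31  0.83  1.11  1.72 -0.87  1.74 -0.07]
green 1 [ 0.441 -0.359  0.094] [ 0.74  0.68  0.14  1.73 -0.59  1.23  2.6 ] True [ 0.66  0.65  0.39  1.57 -0.62  1.5   2.64]
green -1 [ 0.441 -0.359  0.094] [ 0.25  0.89  0.91  1.76 -0.98  1.54 -0.17] True [ 0.28  0.9   1.11  1.59 -0.96  1.8  -0.17]
yellow 1 [ 0.505 -0.37   0.094] [ 0.55  0.76  0.35  1.61 -0.72  1.33  2.63] True [ 0.59  0.73  0.44  1.44 -0.69  1.56  2.59]
yellow -1 [ 0.505 -0.37   0.094] [ 0.23  0.95  0.91  1.63 -1.04  1.6  -0.26] True [ 0.35  0.87  0.91  1.45 -0.93  1.75 -0.35]
red 1 [ 0.575 -0.382  0.094] [ 0.5   0.85  0.38  1.45 -0.77  1.4   2.55] True [ 0.56  0.82  0.44  1.27 -0.74  1.61  2.5 ]
red -1 [ 0.575 -0.382  0.094] [ 0.32  0.94  0.72  1.46 -0.98  1.55 -0.45] True [ 0.35  0.95  0.91  1.28 -1.02  1.8  -0.46]
[147 200  33  14 377] (array([622.7, 393.5]), array([33.6, 77.7]), 1.3)
[148 221  33  14 366] (array([571.9, 388.5]), array([32. , 76.6]), 1.5)
[147 241  32  14 374] (array([523.3, 388.8]), array([32.1, 73.8]), 1.1)
[147 262  30  14 374] (array([473.3, 388.3]), array([31.8, 68.6]), 1.4)
[146 283  31  14 381] (array([423.5, 386.3]), array([30.9, 71.3]), 1.5)
(array([524.6, 313.7]), array([237.8, 238.2]), 1.4)
```

```bash
python3 - <<'E'
from cards import *
movep([.54,.37,.30],down(1.5)); im,P=snap('w9','wrist'); print(sense()['time_s'],sense()['position'])
m=near(P,(.52,.388),.2,(.039,.05)).reshape(480,640); l=cv2.connectedComponentsWithStats(m.astype(np.uint8))
for a in range(1,l[0]):
    if l[2][a,4]>200: q=P[l[1]==a]; print(l[2][a],rect(q))
m=near(P,(.52,.388),.2,(.030,.05)).reshape(480,640); print(rect(P[m]))
E
```

```text
35.3583 [0.54064116 0.36892091 0.3001567 ]
[ 178  151   40   68 2251] (array([422.8, 385.3]), array([32.8, 65.7]), 1.6)
[ 230  151   37   68 2245] (array([472.7, 386.8]), array([32.3, 65.5]), 1.5)
[ 283  151   33   68 2203] (array([522.2, 388. ]), array([31.3, 65.7]), 1.3)
[ 334  151   34   68 2224] (array([572.7, 389.2]), array([32.2, 65.7]), 1.5)
[ 384  151   37   68 2254] (array([622.5, 390.5]), array([32.4, 65.5]), 1.5)
(array([524.8, 311.4]), array([239.8, 237.8]), 1.6)
```

View pics/w9.png

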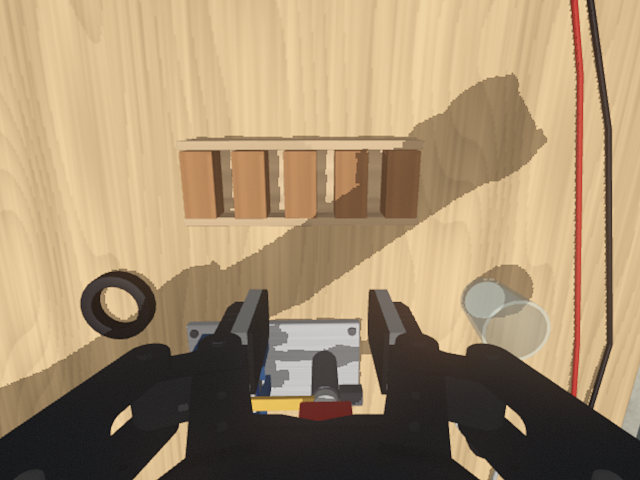

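The rack blocks in the wrist view, (198,185) to (402,185), sit 50 mm apart at yaw 1.5°, so the slot centres are well known. First card is the orange one.

```bash
cat >> cards.py <<'E'
SLOT=[np.array(v)/1000 for v in [(447.7,386.1),(497.4,387.4),(547.4,388.6),(597.6,389.9)]]
def grab(k,sg=-1):
    R=card_R(sg); t=tcp_of(k)
    movep([.45,-.22,.33],down(-90)) if 0 else None
    movep(t+EZ*.09,R); e=sense()['position']-(t+EZ*.09); print('err',e.round(4))
    r=move_l(t-e+EZ*.0,R,feed=.12,until_force=12); s=sense(); print('contact',r,(s['position']-t).round(4),s['time_s'])
E
python3 - <<'E'
from cards import *
q=inverse_kinematics(tcp_of('orange')+EZ*.09,card_R(-1)); print(q)
command_gripper(.04)
movep([.45,-.2,.33],down(-80)); print(sense()['joint_pos'].round(2))
grab('orange')
im,P=snap('w10','wrist'); im,P=snap('s10','scene')
E
```

```text
[ 0.30869122  0.8115886   1.03625984  1.76422837 -0.86091813  1.66220095
 -0.0900317 ]
[-0.33  0.11  0.73  1.89 -0.08  1.18 -0.97]
err [0.0017 0.001  0.0004]
contact False [-0.0015 -0.0017  0.0001] 39.5917
```

View pics/w10.png

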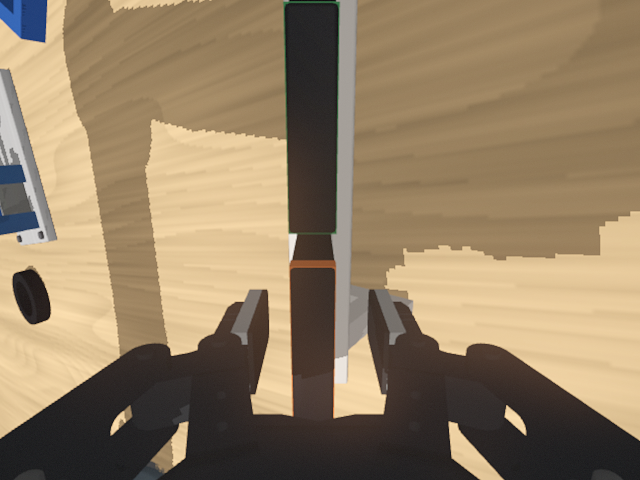

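View pics/s10.png

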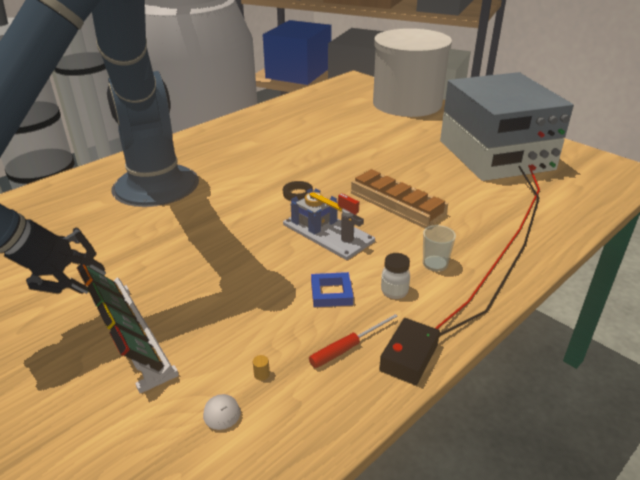

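The orange card sits midway between the open fingers ((293–335) against fingers at 268/372). I'll grip, lift and carry.

```bash
cat >> cards.py <<'E'
def carry(k,i):
    command_gripper(.0,70); s=sense(); print('gap',s['finger_gap'],s['wrist_force'].round(1))
    p=s['position']; move_l(p+EZ*.11,feed=.2)
    movep([.45,-.2,.33],down(-80)); movep([*SLOT[i],.24],down(1.5))
    s=sense(); print('gap',s['finger_gap'],s['position'],s['time_s'])
E
python3 - <<'E'
from cards import *
carry('orange',0)
im,P=snap('w11','wrist'); im,P=snap('s11','scene')
E
```

```text
gap 0.012853617852777813 [-0.7  2.7  5.4]
gap 0.013130151531670853 [0.44885562 0.38453591 0.2405328 ] 44.1333
```

View pics/w11.png

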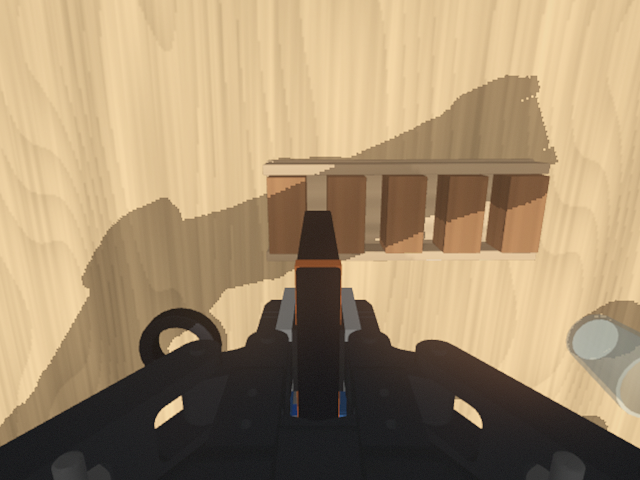

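View pics/s11.png

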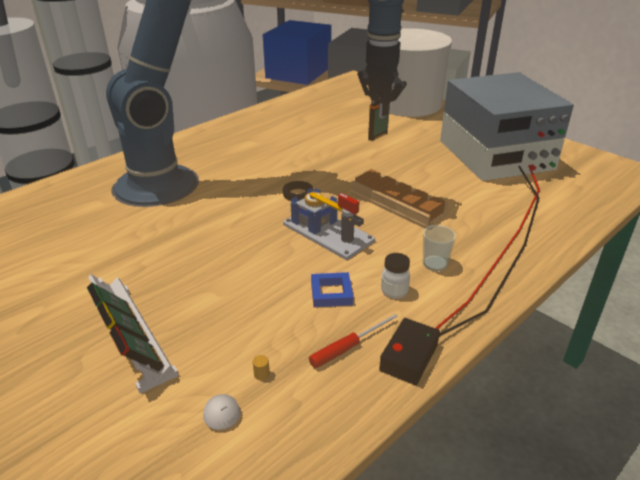

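```bash
cat >> cards.py <<'E'
def edge(P,s):
    # narrow card face turned to the camera: y over z, and x centre
    c=s['position']; q=P.reshape(-1,3); m=(abs(q[:,0]-c[0])<.012)&(q[:,1]>c[1]+.015)&(q[:,1]<c[1]+.045)&(q[:,2]<c[2]-.002)&(q[:,2]>c[2]-.09); q=q[m]
    a=np.polyfit(q[:,2]-c[2],q[:,1]-c[1],1); q2=q[abs(np.polyval(a,q[:,2]-c[2])-(q[:,1]-c[1]))<.003]; a=np.polyfit(q2[:,2]-c[2],q2[:,1]-c[1],1)
    b=np.polyfit(q2[:,2]-c[2],q2[:,0]-c[0],1)
    print('edge n',len(q2),'y slope',a[0].round(3),'y at tcp-78mm',np.polyval(a,-.078).round(4),'(want .030); x slope',b[0].round(3),'x at bottom',np.polyval(b,-.078).round(4),'zmin',(q2[:,2].min()-c[2]).round(4))
    return a
E
python3 - <<'E'
from cards import *
D=np.load('w11.npz'); edge(D['P'],sense())
E
```

```text
edge n 1508 y slope 0.002 y at tcp-78mm 0.0295 (want .030); x slope 0.003 x at bottom -0.0004 zmin -0.0798
```

The held card is vertical and centred within 0.5 mm. I'll insert it.

```bash
cat >> cards.py <<'E'
def insert(i,off=(0,0)):
    t=SLOT[i]+np.array(off); R=down(1.5)
    move_l([*t,.15],R,feed=.2); e=sense()['position'][:2]-t
    move_l([*(t-e),.142],R,feed=.1); print('err',(sense()['position'][:2]-t).round(4))
    r=move_l([*(t-e),.085],R,feed=.06,until_force=10); s=sense(); print('down',r,s['position'].round(4),s['wrist_force'].round(1),s['time_s'])
    return s['position'][2]
def release():
    command_gripper(.03); p=sense()['position']; move_l([p[0],p[1],.24],feed=.25)
E
python3 - <<'E'
from cards import *
if insert(0)<.097: release(); im,P=snap('w12','wrist')
E
```

```text
err [-0.0008  0.0002]
down True [0.4465 0.3856 0.0898] [-0.9  0.1  5.4] 45.8917
```

View pics/w12.png

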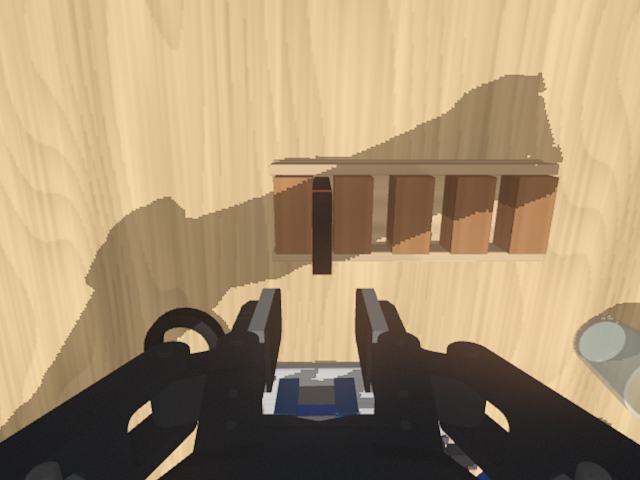

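The orange card stands in its slot at (321,225), with the TCP height matching a full seat. Next is green.

```bash
cat >> cards.py <<'E'
def do(k,i):
    command_gripper(.04); movep([.45,-.2,.33],down(-80))
    im,P=snap('pre_'+k,'top')
    grab(k); im,P=snap('g_'+k,'wrist')
    c=(P-tcp_of(k)); S=sense(); R=S['tcp_rot']; L=(P-S['position'])@R
    # card top strip seen between the fingers: jaw-direction extent
    m=(abs(L[...,2])<.0145)&(L[...,0]>-.025)&(L[...,0]<-.003)&(abs(L[...,1])<.04); q=L[m]; print('between fingers n',m.sum(),np.percentile(q[:,2],[2,98]).round(4) if m.sum() else '', 'y',np.percentile(q[:,1],[2,98]).round(4) if m.sum() else '','x',np.median(q[:,0]).round(4))
    carry(k,i); im,P=snap('h_'+k,'wrist'); return edge(P,sense())
E
python3 - <<'E'
from cards import *
do('green',1)
E
```

```text
err [0.0015 0.001  0.0007]
contact False [-0.0015 -0.0018 -0.0001] 51.4333
between fingers n 7685 [-0.0084  0.0052] y [-0.0215  0.039 ] x -0.0096
gap 0.013547617217628491 [-0.9  1.6  6.3]
gap 0.013086109538845519 [0.49859389 0.38567064 0.24055157] 55.7
edge n 1514 y slope 0.002 y at tcp-78mm 0.0301 (want .030); x slope 0.002 x at bottom -0.0006 zmin -0.0799
```

View pics/h_green.png

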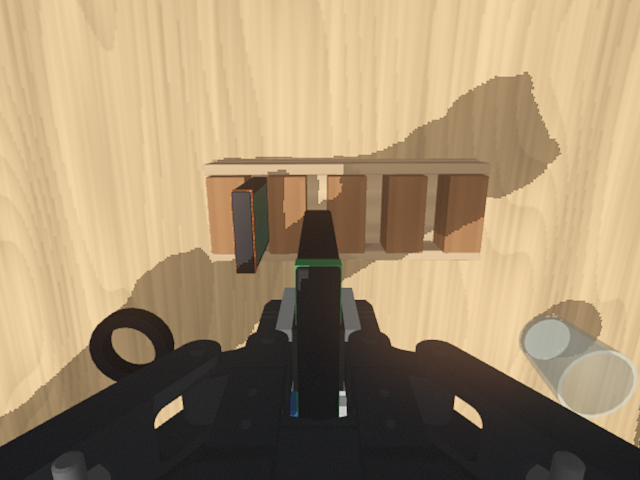

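View pics/pre_green.png

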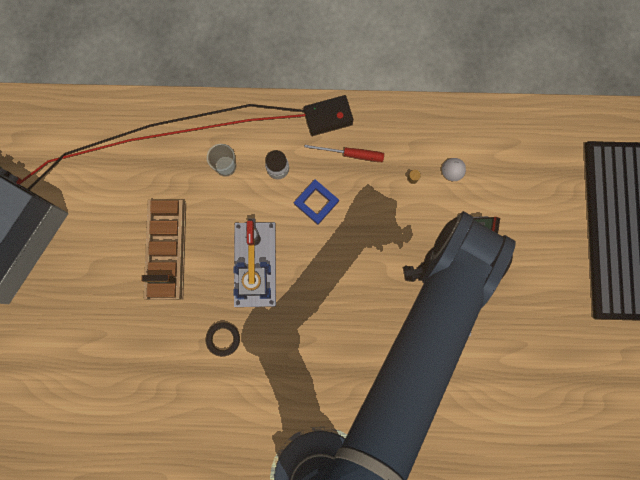

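The green card is held straight and centred. The top view shows the disc and closed clamp intact at (252,283) and the orange card in the rack at (158,279). I'll insert it and go on with yellow.

```bash
python3 - <<'E'
from cards import *
if insert(1)<.097:
    release(); a=do('yellow',2)
E
```

```text
err [-0.0008  0.0002]
down True [0.4964 0.387  0.0898] [-0.3 -0.2  4.6] 57.4083
err [0.0016 0.0012 0.0009]
contact False [-0.0015 -0.0019 -0.0002] 62.9833
between fingers n 7073 [-0.0087  0.0049] y [-0.0216  0.0312] x -0.0095
gap 0.013294966009869725 [-0.4  2.4  6.7]
gap 0.013312122727220944 [0.54858261 0.38660923 0.24069974] 67.3167
edge n 1518 y slope 0.002 y at tcp-78mm 0.03 (want .030); x slope 0.004 x at bottom -0.0006 zmin -0.0796
```

View pics/h_yellow.png

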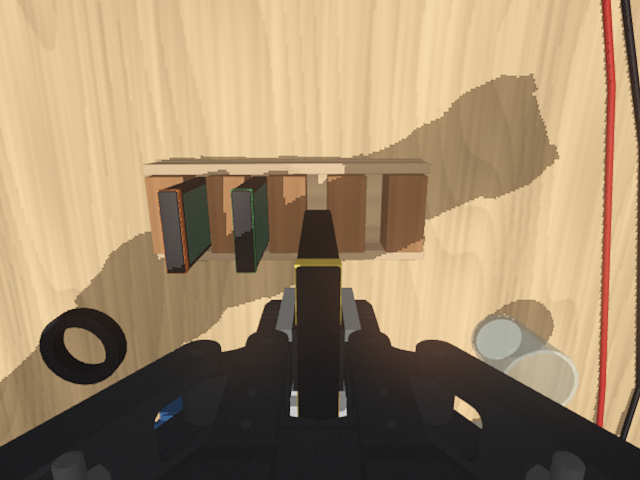

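Orange and green both stand in the rack, and yellow is held straight. I'll insert it and fetch red.

```bash
python3 - <<'E'
from cards import *
if insert(2)<.097:
    release(); a=do('red',3)
E
```

```text
err [-0.0007  0.0002]
down True [0.5465 0.3883 0.0899] [ 0. -1.  4.] 69.025
err [0.0016 0.0014 0.0012]
contact False [-0.0016 -0.0021 -0.0004] 74.65
between fingers n 7068 [-0.0091  0.0046] y [-0.0216  0.0312] x -0.0095
gap 0.013085157007206876 [-1.7  2.9  7.3]
gap 0.013162822998086127 [0.59853092 0.38786653 0.24095568] 79.225
edge n 1507 y slope 0.002 y at tcp-78mm 0.03 (want .030); x slope 0.005 x at bottom -0.0007 zmin -0.0792
```

View pics/h_red.png

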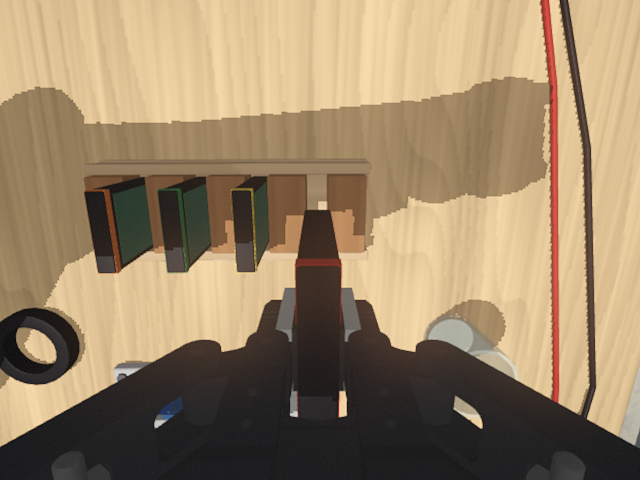

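```bash
python3 - <<'E'
from cards import *
if insert(3)<.097:
    release(); movep([.45,-.1,.36],down(-80)); 
im,P=snap('tf','top'); im2,P2=snap('sf','scene'); 
for Q in (P,P2):
  for i in range(4):
    q=comp(Q,im,SLOT[i],.045,(.09,.108)); print(i,len(q),*(rect(q) if len(q)>5 else ()),np.median(q[:,2]).round(4) if len(q) else '')
c=cv2.resize(im[180:340,130:330,::-1],None,fx=4,fy=4,interpolation=cv2.INTER_CUBIC)[:600]; cv2.imwrite('pics/tfc.png',c)
c=cv2.resize(im2[150:270,270:460,::-1],None,fx=4,fy=4,interpolation=cv2.INTER_CUBIC); cv2.imwrite('pics/sfc.png',c)
print(sense()['time_s'])
E
```

```text
err [-0.0008  0.0004]
down True [0.5965 0.3899 0.0899] [-0.3 -0.4  4.4] 80.9333
0 176 [446.  386.2] [13.6 62.3] 1.4 0.0998
1 190 [496.2 388.2] [14.2 61.7] 1.2 0.0991
2 196 [546.4 389.4] [15.9 61.5] 1.9 0.1
3 185 [596.4 390.7] [14.4 60.5] 1.1 0.0991
0 119 [449.  385.5] [63.3 20.5] 88.9 0.0986
1 130 [498.9 385.3] [17.2 62.4] 0.9 0.0984
2 135 [547.7 388.4] [19.  62.7] 3.5 0.0983
3 135 [598.  387.7] [17.  64.6] 2.0 0.0986
83.9917
```

View pics/tfc.png

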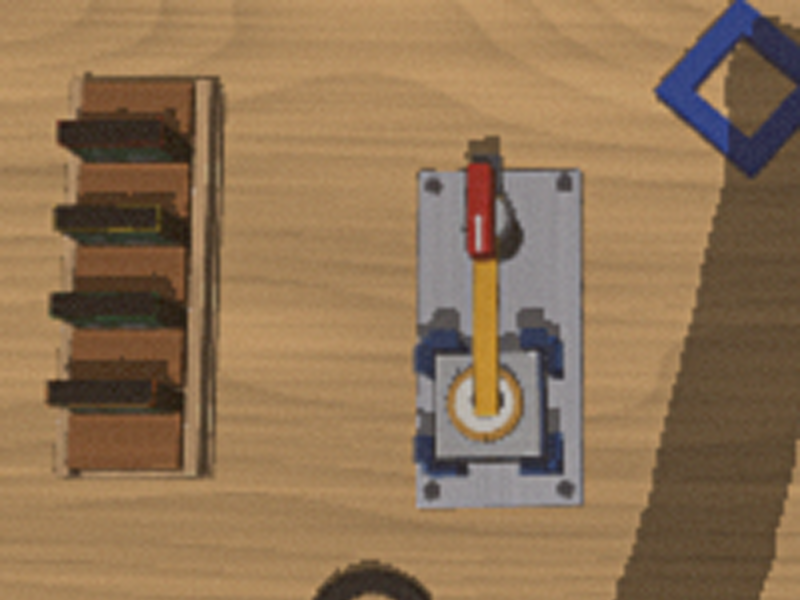

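View pics/sfc.png

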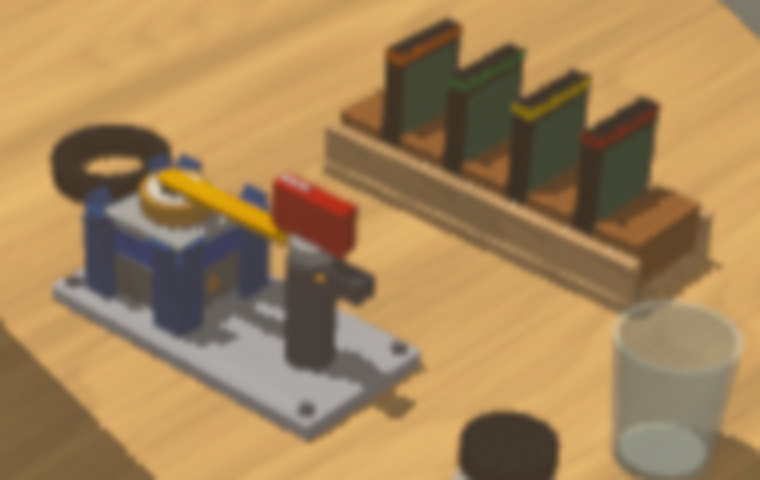

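View pics/tf.png

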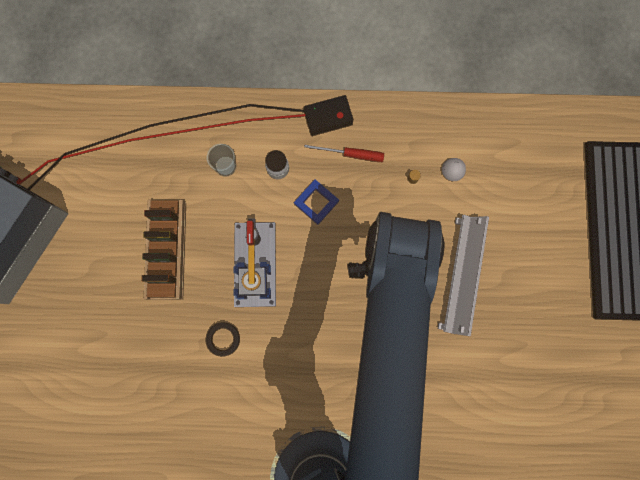

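All four cards are upright with tops at about 100 mm, the stand is empty and the bystanders are unmoved. One last numerical check of the stack, then I'll hand it in.

```bash
python3 - <<'E'
from cards import *
D=np.load('tf.npz'); P,im=D['P'],D['im']; i=im.astype(int)
m=near(P,FIX,.05,(.062,.069)).reshape(480,640)&(abs(i.max(-1)-i.min(-1))<25); q=P[m]; print('flange',len(q),rect(q),np.median(q[:,2]))
m=near(P,FIX,.03,(.077,.082)).reshape(480,640); q=P[m]; print('disc',len(q),rect(q),np.median(q[:,2]))
finish_job(); 
E
```

```text
flange 304 (array([448.8, 169.3]), array([75.7, 74. ]), 2.8) 0.06544711046372664
disc 123 (array([445.7, 170.6]), array([42.4, 38.4]), 84.3) 0.08007539590027024
the job is handed in; nothing more can be done
```

The job was handed in at about 84 s of the 210 s allowed; no verdict comes back, so what follows rests on my own checks.

**Stack:** I placed the body, then the small blue spacer, then the top disc in the pocket. Their top faces measured 42.1, 57.8 and 79.8 mm above the bench, against 42, 58 and 80 mm expected. After clamping, the disc top still read 80.1 mm. The flange measured within about 1 mm of the pocket's centre.

**Clamp:** I turned the knob 80° clockwise (about 1.4 rad). The torque changed sign past the detent, and later pictures show the yellow arm resting over the disc.

**Cards:** The orange, green, yellow and red cards all stand upright, each in its own slot. The tops are at 98–100 mm (100 mm expected), and they sit 1–3 mm from the slot centres.

**Bystanders:** The bystanders look unmoved in the last top view, though I did not measure them. The arm was parked clear of everything.

**Disagreements:**
- The top and scene cameras differ by 1–3 mm, about what their calibration allows.
- In the last check the outline fits of the disc and flange came out distorted: the arm hides part of the disc, and the flange fit read 76 x 74 mm instead of 60 mm. I relied on the heights and pictures there.

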